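Line up valve-body castings under the inspection light

TASK

Line the three aluminium castings up in an even row under the inspection light: one in each lane, lengthwise, centred between its pair of yellow lines and square, with its far end snug against the blue back rail. Ease them home, do not ram the rail; do not knock the light frame, and leave the tub, the bottle and the screwdriver where they are.

Things in the scene. Friction and masses are not known exactly. Their poses are not given: they have to be found in the camera images.
- casting_a: Loose aluminium valve-body casting, a flat block 100 long (its x) x 56 wide (its y) x 36 high: plain vertical sides and ends up to 30, above that a land 84 x 40. Symmetric, either end may lead; about 0.45 kg. Lies flat in front of the light frame, turned up to 0.6 rad. Origin: centre of its underside.
- casting_b: Loose aluminium valve-body casting, a flat block 100 long (its x) x 56 wide (its y) x 36 high: plain vertical sides and ends up to 30, above that a land 84 x 40. Symmetric, either end may lead; about 0.45 kg. Lies flat in front of the light frame, turned up to 0.6 rad. Origin: centre of its underside.
- casting_c: Loose aluminium valve-body casting, a flat block 100 long (its x) x 56 wide (its y) x 36 high: plain vertical sides and ends up to 30, above that a land 84 x 40. Symmetric, either end may lead; about 0.45 kg. Lies flat in front of the light frame, turned up to 0.6 rad. Origin: centre of its underside.
- station: Fixed inspection station: three lanes along its x, 110 apart in y, each marked by two yellow lines (4 wide, inner edges 63 apart, painted flat on the bench, nothing to climb) from x -120 to the rail. Blue back rail across the far end, near face at x +50. Light frame above. Origin: on the bench, home point of the middle lane; x points away from the robot.
- lane0 (a point): Home point of the right-hand (station y -110) casting: on the bench, midway between that pair of yellow lines, 50 mm in front of the back rail's face, so a casting that is home has its origin here. x points to the rail along the lane.
- lane1 (a point): Home point of the middle (station y 0) casting: on the bench, midway between that pair of yellow lines, 50 mm in front of the back rail's face, so a casting that is home has its origin here. x points to the rail along the lane.
- lane2 (a point): Home point of the left-hand (station y +110) casting: on the bench, midway between that pair of yellow lines, 50 mm in front of the back rail's face, so a casting that is home has its origin here. x points to the rail along the lane.
- back_rail: Fixed blue steel stop rail, 16 thick, 360 long, 25 high. Origin: on the bench, middle of its near face (station x +50); the castings are eased against this face.
- light_frame: Fixed aluminium twin-bar light over the lanes, underside 108 above the bench, 28 thick. Bars along the station's y, 400 long: front bar at station x -53 to -23, rear bar x 0 to +22, joined at the ends on four 16 mm posts at y +-207. An upright gripper strikes the front bar before a casting is home; one leaning back 30 to 45 degrees, fingertips forward, reaches under. Origin: as the station's.
- tub: White plastic tub, 84 across, 85 high, standing beside the station; leave alone. Origin: centre of its underside.
- oil_bottle: Yellow oil bottle, 60 across, 150 high, standing beside the station; leave alone. Origin: centre of its underside.
- screwdriver: Red-handled screwdriver, 200 long, lying on the left of the bench; leave alone. Origin: at its middle on the bench, x along the blade.

How it is judged (in metres and radians):
At the end, for the whole second after the job is handed in: Each lane holds one casting, lying flat on the bench and at rest: far end within 1.5 mm of the back rail, centred in the lane within 5 mm, square to it within 0.05 rad (3 degrees) (((x of casting_a in the frame of lane0 between -0.0015 and 0.004 m and y of casting_a in the frame of lane0 between -0.005 and 0.005 m and angle between the x axis of casting_a and the x axis of station, either way round below 0.05 rad) or (x of casting_b in the frame of lane0 between -0.0015 and 0.004 m and y of casting_b in the frame of lane0 between -0.005 and 0.005 m and angle between the x axis of casting_b and the x axis of station, either way round below 0.05 rad) or (x of casting_c in the frame of lane0 between -0.0015 and 0.004 m and y of casting_c in the frame of lane0 between -0.005 and 0.005 m and angle between the x axis of casting_c and the x axis of station, either way round below 0.05 rad)) and ((x of casting_a in the frame of lane1 between -0.0015 and 0.004 m and y of casting_a in the frame of lane1 between -0.005 and 0.005 m and angle between the x axis of casting_a and the x axis of station, either way round below 0.05 rad) or (x of casting_b in the frame of lane1 between -0.0015 and 0.004 m and y of casting_b in the frame of lane1 between -0.005 and 0.005 m and angle between the x axis of casting_b and the x axis of station, either way round below 0.05 rad) or (x of casting_c in the frame of lane1 between -0.0015 and 0.004 m and y of casting_c in the frame of lane1 between -0.005 and 0.005 m and angle between the x axis of casting_c and the x axis of station, either way round below 0.05 rad)) and ((x of casting_a in the frame of lane2 between -0.0015 and 0.004 m and y of casting_a in the frame of lane2 between -0.005 and 0.005 m and angle between the x axis of casting_a and the x axis of station, either way round below 0.05 rad) or (x of casting_b in the frame of lane2 between -0.0015 and 0.004 m and y of casting_b in the frame of lane2 between -0.005 and 0.005 m and angle between the x axis of casting_b and the x axis of station, either way round below 0.05 rad) or (x of casting_c in the frame of lane2 between -0.0015 and 0.004 m and y of casting_c in the frame of lane2 between -0.005 and 0.005 m and angle between the x axis of casting_c and the x axis of station, either way round below 0.05 rad)) and angle between each of casting_a, casting_b, casting_c's own z axis and vertical below 0.05 rad and height (world z) of each of casting_a, casting_b, casting_c below 0.004 m and linear speed of each of casting_a, casting_b, casting_c below 0.01 m/s); the robot touches nothing.
It fails at once if a casting is rammed against the back rail (over 40 N) (contact force between any of casting_a, casting_b, casting_c and back_rail above 40 N).
It fails at once if the light frame is knocked (over 10 N) (contact force between anything else and light_frame above 10 N).
It fails at once if the white tub is moved more than 20 mm (distance of tub from where it was at the start of the episode above 0.02 m).
It fails at once if the oil bottle is moved more than 20 mm (distance of oil_bottle from where it was at the start of the episode above 0.02 m).
It fails at once if the screwdriver is moved more than 20 mm (distance of screwdriver from where it was at the start of the episode above 0.02 m).
It also fails if it takes over 67 s, if anything falls off the work surface, if the arm or the gripper's body presses on something with over 40 N, if the wrist force passes 120 N, or if a joint passes its speed limit or range.

ROBOT

A 6-joint arm with a two-finger parallel gripper is mounted at the origin on the work surface. World frame = base frame: x ahead of the robot, y to its left, z up, the work surface at z = 0. Lengths are in mm, angles in rad, forces in N, time in s.
With the tool pointing down it reaches from about 350 to 775 mm from the base axis. Payload 7.3 kg.
Tool frame: the origin (TCP) lies on the centre line of the jaws, within the pads' length; the fingertips stand 14 mm ahead of it and the grasp point (between the pads) lies 5 mm behind it; z points along the fingers, y is the line along which they close (so a half turn about z gives the same grasp; the last joint's range is limited). The gripper opens to 92 mm and grips with 3 to 60 N. Pads are 19 mm wide; open, the fingers measure 130 mm over their backs; the gripper's body (75 mm by 190 mm) begins 47 mm behind the grasp point.
Start: joints at [-1.474, 0.342, 1.524, -0, 1.275, -0.146], TCP at [126.243, -509.614, 240.741] pointing down, gripper open.
Joint ranges: [-2.53, 2.53], [-0.77, 2.02], [0.04, 2.7], [-1, 4.14], [0.28, 2.66], [-3.11, 3.11]. Speed limits (rad/s): [2.57, 2.57, 3.14, 3.14, 3.14, 3.14].

INTERFACE

Orientations are given as [roll, pitch, yaw] about the fixed x, y, z axes, in that order (R = Rz(yaw) Ry(pitch) Rx(roll)).
In Python, from plant import get_obs, capture, bot, spot_in, trace, pinpoint gives the robot as it stands.
- The arm moves only by the tool play_rows, never from a script. Its argument "rows" is a list of rows, each a list of 2 entries, a list of its own where there are three numbers: the shift along the world's x, y, z in units of 3 cm (1.0 is 3 cm), then the turn, a rotation vector about the world's x, y, z in units of 8 degrees (1.0 is 8 degrees). A call has 1 to 12 rows; each row shifts and turns the commanded pose from where the row before left it; what a row does not reach is not made up. A row lasts 1/8 s, in which the tool goes at most 62.5 mm and 10.7 degrees, less where a joint would pass 70% of its speed; a pose out of reach is approached as far as the arm can. A call with a number of a shift or a turn outside -1 to 1 is refused whole. A call with a gripper value outside its range is refused whole. "hand" is the opening, from -1 (shut) to 1 (fully open), set as the call begins (left out, the last holds). The fingers move at their own pace and stop on an object; the grip force is fixed at half the most. Time passes only in rows, so rows that do not move let the fingers close. It gives the time, the measured TCP pose, the force, the opening and the grip force at its end, in the units of the state.
- get_obs(): the state, without advancing time (a new reading comes with each control period).
- capture(name): name is "side" or "top" or "wrist"; returns a dict with "frame" (384x512x3 uint8, red, green, blue), "fov_y" (degrees; the focal length in pixels is half the picture's height over the tangent of half this angle, whatever the lens; pixels are square), "cx", "cy" (the principal point, pixels), "dist" ([k1, k2, p1, p2, k3] as OpenCV has them; the pictures are not rectified), "rvec" (rotation vector, rad) and "tvec" (3), from world to camera coordinates, as OpenCV has them; the wrist camera has in their place "hand_eye" (4x4, takes a point from camera to tool coordinates, whose origin is the TCP and whose axes are the flange's). Camera axes: x right, y down, z forward; pixel columns grow to the right and rows downward; lengths in mm; the calibration is good to about 2 mm. A picture is of the moment at which its call begins: read the wrist's pose just before it. There is no depth.
- bot.close_job(): hands the job in; it is judged then, once.
Trained networks look in the newest picture that a camera, given by its name, has taken for a name from the list of things; names that differ only in an ending like _2 or _b are one class to them, and where a whole thing is asked for, a point or a joint stands for the part that bears it (a point fixed in the world has none). Each returns a list of dicts, best first, with "p" (0 to 1); they miss things now and then, are a little off and sometimes report something else, mostly with a low value. They report only what shows in the picture. A call takes as long as a camera call.
- spot_in(query, camera): "at" ([row, column] in pixels, amid what is visible of it).
- trace(query, camera): "mask" (384x512 bool, what is visible of it) and "at" ([row, column] in pixels, amid what is visible of it).
- pinpoint(query, camera): "at" ([row, column] in pixels: a listed point, or the origin of a listed thing).
The state is a dict: "time": time; "joint_positions": joint angles; "dq": joint speeds; "tau": joint torques, N m; "tool_pos": TCP position; "tcp_rot": TCP orientation; "contact_force": force on the tool from outside, world axes, zero at the start; "moment": the same for the moment, N m; "grip_width": finger opening in mm; "finger_force": force on a finger pad.
Only numpy, scipy, OpenCV 4.12 (cv2) and the standard library are available. Lean on these libraries where they do the work, as an engineer would, in place of code of your own. Each camera call takes 0.05 s, during which the arm holds its last target. There are 200 camera calls.

## Working session

There is one attempt and no reset: what is moved stays moved. The work goes in short steps, Python scripts to look and compute and a tool call to move; the robot and the scene stay as the last step left them, time stands still between calls to the robot, and variables do not carry over. Pictures are saved under pics/ and viewed, at most 10 in all, crops included, and the job is handed in when it is done.

Besides the shell and the picture viewer there is one more tool, called after "Call:" as a command line: name --argument value ..., lists and objects as JSON in quotes. play_rows: Moves the arm, as the interface text tells. Shifts and turns lie within -1 to 1; 1 stands for 3 cm of shift or 8 degrees of turn. Its arguments: {"type":"object","properties":{"rows":{"type":"array"},"hand":{"type":"number"}},"required":["rows"]}

```bash
mkdir -p pics; ls; cat > h.py <<'E'
import numpy as np, cv2
from scipy.spatial.transform import Rotation as R
from plant import get_obs, capture, bot, spot_in, trace, pinpoint
def cal(c,obs=None):
    f=192/np.tan(np.radians(c['fov_y'])/2)
    K=np.array([[f,0,c['cx']],[0,f,c['cy']],[0,0,1.]])
    if 'rvec' in c:
        Rm=cv2.Rodrigues(np.array(c['rvec'],float))[0]; t=np.array(c['tvec'],float).ravel()
    else:
        T=np.eye(4);T[:3,:3]=R.from_euler('xyz',obs['tcp_rot']).as_matrix();T[:3,3]=obs['tool_pos']
        M=np.linalg.inv(T@np.array(c['hand_eye'])); Rm,t=M[:3,:3],M[:3,3]
    return K,np.array(c['dist'],float),Rm,t
def toworld(uv,C,z):  # uv: Nx2 (col,row)
    K,d,Rm,t=C
    n=cv2.undistortPoints(np.array(uv,float).reshape(-1,1,2),K,d).reshape(-1,2)
    r=np.c_[n,np.ones(len(n))]@Rm; o=-Rm.T@t
    return o+r*((z-o[2])/r[:,2])[:,None]
def topix(P,C):
    K,d,Rm,t=C
    return cv2.projectPoints(np.array(P,float).reshape(-1,1,3),cv2.Rodrigues(Rm)[0],t,K,d)[0].reshape(-1,2)
E
python3 - <<'E'
from h import *
o=get_obs();print({k:np.round(v,3) for k,v in o.items()})
for n in ['top','side']:
    c=capture(n);C=cal(c);cv2.imwrite(f'pics/{n}0.png',c['frame'][:,:,::-1])
    print(n,'cam at',-C[2].T@C[3])
    for q in ['casting_a','tub','oil_bottle','screwdriver','lane0','lane1','lane2','station','back_rail']:
        for r in pinpoint(q,n)[:3]:
            a=r['at'];print(q,round(r['p'],2),np.round(a,1),np.round(toworld([[a[1],a[0]]],C,0)[0],1))
E
```

```text
pics
{'time': np.float64(0.0), 'joint_positions': array([-1.474,  0.343,  1.525,  0.   ,  1.275, -0.146]), 'dq': array([ 0.   ,  0.001,  0.   ,  0.   ,  0.002, -0.001]), 'tau': array([ 2.0000e-03, -4.3124e+01, -2.4422e+01,  7.2000e-02,  5.6000e-02,
       -0.0000e+00]), 'tool_pos': array([ 126.22 , -509.204,  240.06 ]), 'tcp_rot': array([-3.14 , -0.   ,  0.243]), 'contact_force': array([-0.02 , -0.082, -0.366]), 'moment': array([ 0.021, -0.005,  0.017]), 'finger_force': np.float64(0.0), 'grip_width': np.float64(91.898)}
top cam at [ 419.51755842   13.61960822 1366.9521559 ]
casting_a 0.61 [215.6 189.9] [465.9 185.8   0. ]
casting_a 0.6 [213.5 252.2] [472.3  10.    0. ]
tub 0.55 [167.2 126.7] [602.9 366.5   0. ]
oil_bottle 0.85 [182.6 386.9] [ 561.3 -372.2    0. ]
screwdriver 0.94 [238.  127.4] [403.1 359.1   0. ]
screwdriver 0.34 [141.2 311.8] [ 680.  -160.4    0. ]
lane0 0.96 [145.9 312.2] [ 666.4 -161.5    0. ]
lane0 0.95 [148.6 231.2] [657.8  70.6   0. ]
lane0 0.9 [147.6 270.4] [661.1 -41.7   0. ]
lane1 0.96 [145.9 312.2] [ 666.4 -161.5    0. ]
lane1 0.95 [148.6 231.2] [657.8  70.
[... 453 characters left out ...]
_a 0.56 [200.1 217.4] [456.   -0.7   0. ]
casting_a 0.55 [153.6 212.9] [449.9 188.1  -0. ]
tub 0.74 [113.8 252.9] [596.4 368.8   0. ]
oil_bottle 0.88 [324.8 266.8] [ 551.6 -374.3    0. ]
screwdriver 0.54 [118.4 199.5] [409.4 365.9  -0. ]
lane0 0.84 [236.7 300.6] [ 670.5 -148.1    0. ]
lane0 0.72 [209.2 292.5] [664.2 -56.1   0. ]
lane0 0.63 [208.2 293. ] [666.2 -52.8   0. ]
lane1 0.84 [236.7 300.6] [ 670.5 -148.1    0. ]
lane1 0.72 [209.2 292.5] [664.2 -56.1   0. ]
lane1 0.63 [208.2 293. ] [666.2 -52.8   0. ]
lane2 0.84 [236.7 300.6] [ 670.5 -148.1    0. ]
lane2 0.72 [209.2 292.5] [664.2 -56.1   0. ]
lane2 0.63 [208.2 293. ] [666.2 -52.8   0. ]
station 0.3 [236.3 299.2] [ 667.  -146.5    0. ]
```

```bash
cd pics; python3 -c "
import cv2
a=cv2.imread('top0.png')[90:270,90:430];cv2.imwrite('top0c.png',cv2.resize(a,(800,424),interpolation=2))
b=cv2.imread('side0.png')[80:320,120:420];cv2.imwrite('side0c.png',cv2.resize(b,(750,600),interpolation=2))"
```

```text
(no output)
```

View pics/top0c.png

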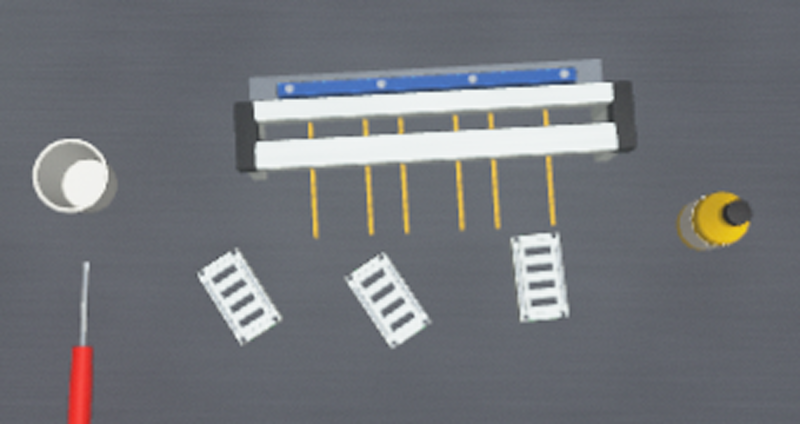

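View pics/side0c.png

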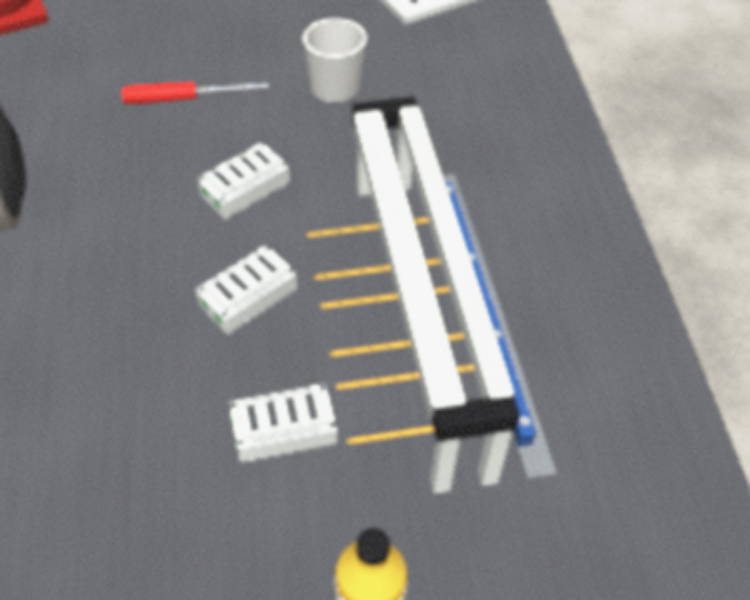

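The top view shows the station at crop rows 60–240, with six yellow lines and castings at crop (240,295), (388,300) and (540,278). The tub is on the left, the bottle on the right, and the screwdriver at lower left. The side view agrees. Next I fit the station from the yellow pixels and the castings from their masks.

```bash
cat > fit.py <<'E'
from h import *
from scipy.optimize import minimize, least_squares
def yellow(fr):
    hsv=cv2.cvtColor(fr,cv2.COLOR_RGB2HSV)
    return cv2.inRange(hsv,(12,110,90),(32,255,255))
def station(fr,C,s0):
    v,u=np.nonzero(yellow(fr)); P=toworld(np.c_[u,v],C,0)[:,:2]
    L=np.array([-143.5,-76.5,-33.5,33.5,76.5,143.5])
    def loc(s):
        d=P-s[:2];c,n=np.cos(s[2]),np.sin(s[2]); return d[:,0]*c+d[:,1]*n,-d[:,0]*n+d[:,1]*c
    a,b=loc(s0); k=(np.abs(a+30)<105)&(np.abs(b[:,None]-L).min(1)<14); P=P[k]
    def f(q):
        s=[s0[0],q[0],q[1]]; b=loc(s)[1]; return np.abs(b[:,None]-L).min(1)
    r=least_squares(f,s0[1:],loss='soft_l1',f_scale=2)
    s=[s0[0],*r.x]; a,b=loc(s)
    ends=[np.percentile(a[np.abs(b-l)<4],1) if (np.abs(b-l)<4).sum()>10 else np.nan for l in L]
    s[0]+=np.nanmedian(ends)+120
    return np.array(s),len(P),np.sqrt(np.mean(f(r.x)**2)),np.round(ends,1)
V=np.array([[sx*50,sy*28,z] for sx in(1,-1) for sy in(1,-1) for z in(0,30)]+[[sx*42,sy*20,36] for sx in(1,-1) for sy in(1,-1)],float)
def verts(q):
    c,s=np.cos(q[2]),np.sin(q[2]); return V@np.array([[c,s,0],[-s,c,0],[0,0,1]])+[q[0],q[1],0]
def casting(mask,C,q0):
    S=4; m=cv2.resize(mask.astype(np.float32),None,fx=S,fy=S,interpolation=cv2.INTER_LINEAR)>.5
    def f(q):
        h=cv2.convexHull(((topix(verts(q),C)+.5)*S).astype(np.float32)).astype(np.int32)
        im=np.zeros(m.shape,np.uint8); cv2.fillConvexPoly(im,h,1); im=im>0
        return -(im&m).sum()/max(1,(im|m).sum())
    best=min((minimize(f,[q0[0],q0[1],y],method='Nelder-Mead',options=dict(initial_simplex=np.array([[q0[0],q0[1],y],[q0[0]+12,q0[1],y],[q0[0],q0[1]+12,y],[q0[0],q0[1],y+.25]]))) for y in (q0[2] if len(q0)>2 else 0,.5,-.5)),key=lambda r:r.fun)
    return best.x,-best.fun
E
python3 - <<'E'
from fit import *
for n in ['top','side']:
    c=capture(n);C=cal(c)
    s=station(c['frame'],C,[662,-45,.037]);print(n,s)
    for r in trace('casting_a',n)[:5]:
        m=r['mask'].astype(bool)
        if m.sum()<100: continue
        a=r['at'];w=toworld([[a[1],a[0]]],C,20)[0]
        print(round(r['p'],2),m.sum(),casting(m,C,[w[0],w[1],0]))
E
```

```text
top (array([ 6.67934978e+02, -4.57811246e+01,  5.83649539e-02]), 403, np.float64(1.5571085330584002), array([-113.8, -114. , -114.3, -115.4, -114.2, -113.1]))
0.63 761 (array([ 4.90439578e+02, -1.73776253e+02,  1.20127167e-01]), np.float64(0.9568760879886058))
0.61 731 (array([461.85236892,   5.24052749,   0.59504474]), np.float64(0.9615737267650246))
0.55 744 (array([467.48291463, 179.55740437,   0.57110657]), np.float64(0.9425928878966672))
side (array([ 6.67138187e+02, -4.36940579e+01,  5.95447723e-02]), 464, np.float64(2.1843075650012254), array([-114.6, -115.9, -115.2, -114.5, -114. , -115.9]))
0.93 992 (array([ 4.89939629e+02, -1.73067147e+02,  1.19901448e-01]), np.float64(0.9566364082433758))
0.92 582 (array([462.88913779, 177.78148091,   0.62410005]), np.float64(0.8854206318995052))
0.7 753 (array([461.9558979 ,   4.83794486,   0.57529577]), np.float64(0.9226574500768049))
```

```bash
cat > mv.py <<'E'
from h import *
ST=np.array([667.5,-44.7,.059])
def st(x,y,s=ST):
    c,n=np.cos(s[2]),np.sin(s[2]); return np.array([s[0]+c*x-n*y,s[1]+n*x+c*y])
def ori(psi,th): return R.from_euler('z',psi)*R.from_euler('y',-th)*R.from_euler('x',np.pi)
def go(p,psi,th,n,frm=None):
    """frm: (pos,psi,th) or measured"""
    if frm is None:
        o=get_obs(); p0=np.array(o['tool_pos']); r0=R.from_euler('xyz',o['tcp_rot'])
    else: p0=np.array(frm[0],float); r0=ori(*frm[1:])
    d=np.array(p)-p0; w=np.degrees((ori(psi,th)*r0.inv()).as_rotvec())
    print('d',np.round(d,1),'per row',np.round(d/30/n,3),'turn',np.round(w/8/n,3),'n',n)
def show():
    o=get_obs();r=R.from_euler('xyz',o['tcp_rot']).as_matrix();z=r[:,2]
    print('t',round(float(o['time']),2),'pos',np.round(o['tool_pos'],1),'psi',round(float(np.arctan2(-r[0,1]*-1,-r[1,1])),4) ,'lean',round(float(np.degrees(np.arctan2(np.hypot(z[0],z[1]),-z[2]))),2),'J',np.round(o['joint_positions'],2),'F',np.round(o['contact_force'],1),'w',round(float(o['grip_width']),1))
E
python3 - <<'E'
from mv import *
show(); go([463,-176.7,110],.12,np.radians(35),12)
E
```

```text
t 1.2 pos [ 126.2 -509.6  240.7] psi 0.2428 lean 0.01 J [-1.47  0.34  1.52 -0.    1.28 -0.15] F [ 1.8 -0.9  0.5] w 92.1
d [ 336.8  332.9 -130.7] per row [ 0.935  0.925 -0.363] turn [ 0.066 -0.359 -0.071] n 12
```

Call:
play_rows --rows '[[[0.935,0.925,-0.363],[0.066,-0.359,-0.071]],[[0.935,0.925,-0.363],[0.066,-0.359,-0.071]],[[0.935,0.925,-0.363],[0.066,-0.359,-0.071]],[[0.935,0.925,-0.363],[0.066,-0.359,-0.071]],[[0.935,0.925,-0.363],[0.066,-0.359,-0.071]],[[0.935,0.925,-0.363],[0.066,-0.359,-0.071]],[[0.935,0.925,-0.363],[0.066,-0.359,-0.071]],[[0.935,0.925,-0.363],[0.066,-0.359,-0.071]],[[0.935,0.925,-0.363],[0.066,-0.359,-0.071]],[[0.935,0.925,-0.363],[0.066,-0.359,-0.071]],[[0.935,0.925,-0.363],[0.066,-0.359,-0.071]],[[0.935,0.925,-0.363],[0.066,-0.359,-0.071]]]' --hand 1

```text
time: 2.7
tool_pos: [463.7, -176.2, 110.0]
tcp_rot: [3.141, -0.613, 0.12]
contact_force: [1.2, -0.2, 1.0]
grip_width: 91.8
finger_force: 0.0
```

```bash
python3 - <<'E'
from fit import *; from mv import *
o=get_obs();c=capture('wrist');C=cal(c,o);show()
go([463,-176.7,22],.12,np.radians(35),4)
cv2.imwrite('pics/w1.png',c['frame'][:,:,::-1])
print(station(c['frame'],C,ST))
for r in trace('casting_a','wrist')[:4]:
    m=r['mask'].astype(bool);a=r['at'];w=toworld([[a[1],a[0]]],C,20)[0]
    print(round(r['p'],2),m.sum(),casting(m,C,[w[0],w[1],.1]))
E
```

```text
t 2.75 pos [ 464.1 -172.6  108.5] psi 0.1198 lean 35.16 J [-0.81  0.34  2.21  1.23  0.52 -0.44] F [-2.3  1.7 -2.2] w 92.2
d [ -1.1  -4.1 -86.5] per row [-0.009 -0.034 -0.721] turn [-0.008  0.004  0.   ] n 4
(array([ 6.68667738e+02, -4.49429222e+01,  5.90948849e-02]), 5355, np.float64(1.8042292147242138), array([-118.5, -118.9, -118.9, -118.9, -118.7,  -36. ]))
0.69 7633 (array([ 5.11610329e+02, -1.73631483e+02,  1.11176824e-01]), np.float64(0.7891742680380381))
0.68 4370 (array([470.26223604,  36.02972451,  -1.04281925]), np.float64(0.8179556491160922))
```

View pics/w1.png

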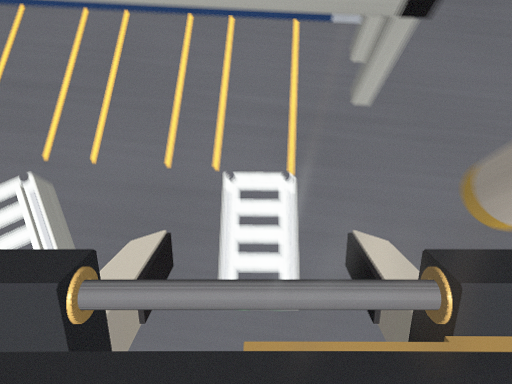

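The wrist view shows the casting midway between the open fingers, with its far end at row 172 and columns 222–298. The wrist fit puts the station at (668.6, −44.9, 0.059), agreeing with the other two cameras. I'm descending and gripping.

Call:
play_rows --rows '[[[0,0,-0.73],[0,0,0]],[[0,0,-0.73],[0,0,0]],[[0,0,-0.73],[0,0,0]],[[0,0,-0.73],[0,0,0]],[[0,0,0],[0,0,0]]]'

```text
time: 3.42
tool_pos: [462.5, -176.9, 21.6]
tcp_rot: [-3.139, -0.61, 0.118]
contact_force: [0.1, -0.1, 0.3]
grip_width: 91.5
finger_force: 0.0
```

Call:
play_rows --rows '[[[0,0,0],[0,0,0]],[[0,0,0],[0,0,0]],[[0,0,0],[0,0,0]],[[0,0,0],[0,0,0]],[[0,0,0],[0,0,0]]]' --hand -1

```text
time: 4.05
tool_pos: [463.1, -176.9, 22.9]
tcp_rot: [3.141, -0.612, 0.12]
contact_force: [-1.9, -0.6, 5.2]
grip_width: 56.3
finger_force: 29.9
```

```bash
sed -i 's/^ST=.*/ST=np.array([668.5,-44.8,.059])/' mv.py; python3 - <<'E'
from mv import *
show()
# lane0: casting at x=-32, grasp 30 behind
x=-32-30+2.9
p=st(x-75,-110); go([*p,22],.059,np.radians(35),8); 
p2=st(x,-110); go([*p2,22],.059,np.radians(35),4,([*p,22],.059,np.radians(35)))
E
```

```text
t 4.05 pos [ 463.1 -176.9   22.9] psi 0.1198 lean 35.06 J [-0.82  0.57  2.27  1.75  0.49 -1.04] F [-1.9 -0.6  5.2] w 56.3
d [78.1 14.4 -0.9] per row [ 0.325  0.06  -0.004] turn [ 0.001  0.001 -0.054] n 8
d [74.9  4.4  0. ] per row [0.624 0.037 0.   ] turn [0. 0. 0.] n 4
```

Call:
play_rows --rows '[[[0.325,0.06,0],[0,0,-0.054]],[[0.325,0.06,0],[0,0,-0.054]],[[0.325,0.06,0],[0,0,-0.054]],[[0.325,0.06,0],[0,0,-0.054]],[[0.325,0.06,0],[0,0,-0.054]],[[0.325,0.06,0],[0,0,-0.054]],[[0.325,0.06,0],[0,0,-0.054]],[[0.325,0.06,0],[0,0,-0.054]],[[0,0,0],[0,0,0]]]'

```text
time: 5.18
tool_pos: [541.6, -162.1, 22.9]
tcp_rot: [3.141, -0.613, 0.061]
contact_force: [3.6, -0.6, 1.6]
grip_width: 55.8
finger_force: 29.9
```

```bash
python3 - <<'E'
from fit import *; from mv import *
o=get_obs();c=capture('wrist');C=cal(c,o);show()
cv2.imwrite('pics/w2.png',c['frame'][:,:,::-1])
print(station(c['frame'],C,ST))
p2=st(-59.1,-110); go([*p2,22.5],.059,np.radians(35),5)
E
```

```text
t 5.22 pos [ 541.6 -162.1   22.9] psi 0.0608 lean 35.11 J [-0.63  0.61  2.12  1.79  0.38 -0.83] F [3.1 0.5 1.3] w 55.7
(array([ 6.71568663e+02, -4.63178656e+01,  5.86665711e-02]), 6180, np.float64(1.3305132615331554), array([-111.6, -111.8, -122.1, -122.1,    nan,    nan]))
d [74.4  4.  -0.4] per row [ 0.496  0.027 -0.002] turn [ 0.     0.003 -0.003] n 5
```

View pics/w2.png

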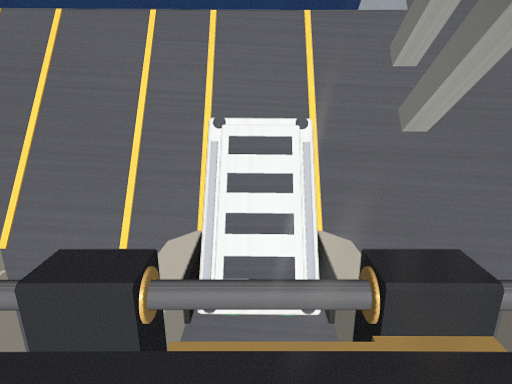

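```bash
cat > kin.py <<'E'
from mv import *
from scipy.optimize import least_squares
def fk(J,k):
    a,H,L1,L2,d,b,e=k
    A=R.from_euler('z',J[0]); f=J[1]+J[2]
    Q=A*R.from_euler('y',f)*R.from_euler('z',J[3])*R.from_euler('y',J[4])*R.from_euler('z',J[5])
    w=A.apply([a+L1*np.sin(J[1])+L2*np.sin(f)+e*np.cos(f),b,H+L1*np.cos(J[1])+L2*np.cos(f)-e*np.sin(f)])
    return w+Q.apply([0,0,d]),Q
E
python3 - <<'E'
from kin import *
D=[([-1.474,.342,1.524,0,1.275,-.146],[126.2,-509.6,240.7]),([-.81,.34,2.21,1.23,.52,-.44],[464.1,-172.6,108.5]),([-.82,.57,2.27,1.75,.49,-1.04],[463.1,-176.9,22.9])]
o=get_obs();D.append((o['joint_positions'],o['tool_pos']))
f=lambda k:np.r_[np.concatenate([fk(J,k)[0]-p for J,p in D]),.02*(k-[0,300,400,400,300,76,0])]
r=least_squares(f,[0,300,400,400,300,76,0]);print(np.round(r.x,1),np.round(r.fun[:12].reshape(4,3),1))
print(fk(o['joint_positions'],r.x)[1].as_matrix().round(3),R.from_euler('xyz',o['tcp_rot']).as_matrix().round(3))
E
```

```text
[ -1.3 219.8 507.4 380.1 302.8  76.6  46.3] [[ 0.2  0.1 -0.5]
 [ 1.8 -0.1  2.2]
 [-1.1 -0.5 -0.2]
 [-0.8  0.2 -1.4]]
[[-0.061  0.817  0.574]
 [ 0.998  0.05   0.035]
 [-0.     0.575 -0.818]] [[ 0.817  0.061  0.574]
 [ 0.05  -0.998  0.035]
 [ 0.575  0.    -0.818]]
```

```bash
cat >> kin.py <<'E'
KK=np.array([-1.3,219.8,507.4,380.1,302.8,76.6,46.3])
T6=R.from_matrix([[0,1,0],[1,0,0],[0,0,-1]]) 
LO=np.array([-2.53,-.77,.04,-1,.28,-3.11]);HI=np.array([2.53,2.02,2.7,4.14,2.66,3.11])
CORR=R.from_euler('z',-np.pi/2)
def ik(p,psi,th,J0):
    Rt=ori(psi,th)
    def f(J):
        q,Q=fk(J,KK); return np.r_[(q-p)/100,((Q*CORR).inv()*Rt).as_rotvec()*3,(J-J0)*1e-3]
    r=least_squares(f,np.clip(J0,LO+1e-3,HI-1e-3),bounds=(LO,HI)); return r.x,np.linalg.norm(r.fun[:6])
def path(p0,psi0,th0,p1,psi1,th1,J,n=8):
    for t in np.linspace(0,1,n+1):
        J,e=ik(np.array(p0)*(1-t)+np.array(p1)*t,psi0+(psi1-psi0)*t,th0+(th1-th0)*t,J)
        print(np.round(J,2),round(e,4))
    return J
E
python3 - <<'E'
from kin import *
o=get_obs();J=np.array(o['joint_positions']);q=o['tool_pos']
for l in (35,):
    t=np.radians(l)
    J1=path(q,.06,t,[*st(-59,-110),22],.059,t,J,5)
print('lanes, leans')
for ly in(-110,0,110):
  for l in (20,30,35,40,45):
    res=[]
    for J4 in (0,1.5,3.1):
        x,e=ik(np.array([*st(-63,ly),22]),.059,np.radians(l),np.array([-.1,.7,1.7,J4,.6,-1.5 if J4<1 else 0]))
        if e<.003: res.append(np.round(x[3:],2))
    print(ly,l,res)
E
```

```text
[-0.57  0.56  2.    1.02  0.33 -3.11] 0.4258
[-0.55  0.58  1.97  1.03  0.32 -3.11] 0.3876
[-0.54  0.6   1.95  1.05  0.32 -3.11] 0.349
[-0.52  0.61  1.92  1.06  0.32 -3.11] 0.3101
[-0.51  0.63  1.9   1.07  0.32 -3.11] 0.2709
[-0.5   0.65  1.87  1.08  0.32 -3.11] 0.2313
lanes, leans
-110 20 [array([ 0.39,  0.45, -2.42]), array([ 0.39,  0.45, -2.42])]
-110 30 []
-110 35 [array([1.55, 0.32, 2.66]), array([1.55, 0.32, 2.66])]
-110 40 [array([1.91, 0.4 , 2.28]), array([1.91, 0.4 , 2.28])]
-110 45 [array([2.12, 0.52, 2.04]), array([2.12, 0.52, 2.04])]
0 20 [array([ 0.31,  0.36, -2.16]), array([ 0.31,  0.36, -2.16])]
0 30 []
0 35 []
0 40 [array([2.38, 0.36, 1.99]), array([2.38, 0.36, 1.99])]
0 45 [array([2.54, 0.52, 1.81]), array([2.54, 0.52, 1.81])]
110 20 [array([ 0.11,  0.32, -1.77]), array([ 0.11,  0.32, -1.77])]
110 30 []
110 35 []
110 40 [array([2.89, 0.33, 1.71]), array([2.89, 0.33, 1.71])]
110 45 [array([2.95, 0.5 , 1.65]), array([2.95, 0.5 , 1.65])]
```

```bash
sed -i "s/^CORR=.*/CORR=R.from_euler('z',np.pi\/2)/" kin.py
python3 - <<'E'
from kin import *
o=get_obs();J=np.array(o['joint_positions']);q=o['tool_pos']
t=np.radians(35);u=np.radians(45)
J=path(q,.06,t,[*st(-59,-110),22],.059,t,J,4);p=[*st(-59,-110),22];p2=[*st(-110,-110),22];p3=[*st(-110,-110),30]
print('back');J=path(p,.059,t,p2,.059,t,J,4)
print('lean');J=path(p2,.059,t,p3,.059,u,J,4)
print('push');J=path(p3,.059,u,[*st(-66,-110),22],.059,u,J,3)
print('backup');J=path([*st(-66,-110),22],.059,u,[*st(-200,-110),110],.059,u,J,3)
print('to M');g=np.array([462,5])+(-27)*np.array([np.cos(.585),np.sin(.585)])
J=path([*st(-200,-110),110],.059,u,[*g,100],.585,u,J,4);J=path([*g,100],.585,u,[*g,22],.585,u,J,1)
print('drag');J=path([*g,22],.585,u,[*st(-140,0),22],.059,u,J,4);J=path([*st(-140,0),22],.059,u,[*st(-60,0),22],.059,u,J,2)
print('to L');g2=np.array([466,179])+(-27)*np.array([np.cos(.59),np.sin(.59)])
J=path([*st(-160,0),100],.059,u,[*g2,100],.59,u,J,4);J=path([*g2,100],.59,u,[*g2,22],.59,u,J,1)
print('drag');J=path([*g2,22],.59,u,[*st(-140,110),22],.059,u,J,4);J=path([*st(-140,110),22],.059,u,[*st(-60,110),22],.059,u,J,2)
E
```

```text
[-0.63  0.61  2.12  1.77  0.38 -0.8 ] 0.0
[-0.6   0.62  2.07  1.72  0.36 -0.73] 0.0
[-0.57  0.63  2.03  1.67  0.35 -0.64] 0.0
[-0.55  0.65  1.98  1.6   0.33 -0.55] 0.0
[-0.53  0.66  1.94  1.53  0.32 -0.46] 0.0
back
[-0.53  0.66  1.94  1.53  0.32 -0.46] 0.0
[-0.54  0.65  1.97  1.58  0.33 -0.52] 0.0
[-0.56  0.64  2.    1.63  0.34 -0.59] 0.0
[-0.57  0.63  2.03  1.67  0.35 -0.65] 0.0
[-0.59  0.62  2.06  1.71  0.36 -0.71] 0.0
lean
[-0.59  0.62  2.06  1.71  0.36 -0.71] 0.0
[-0.61  0.63  2.09  1.86  0.4  -0.87] 0.0
[-0.62  0.64  2.12  1.97  0.46 -1.  ] 0.0
[-0.64  0.65  2.14  2.06  0.51 -1.1 ] 0.0
[-0.66  0.66  2.16  2.13  0.58 -1.19] 0.0
push
[-0.66  0.66  2.16  2.13  0.58 -1.19] 0.0
[-0.63  0.68  2.13  2.13  0.56 -1.17] 0.0
[-0.61  0.69  2.1   2.13  0.54 -1.14] 0.0
[-0.59  0.7   2.06  2.13  0.53 -1.11] 0.0
backup
[-0.59  0.7   2.06  2.13  0.53 -1.11] 0.0
[-0.66  0.61  2.16  2.05  0.55 -1.1 ] 0.0
[-0.74  0.5   2.25  1.93  0.57 -1.04] 0.0
[-0.84  0.39  2.32  1.76  0.6  -0.95] 0.0
to M
[-0.84  0.39  2.32  1.76  0.6  -0.95] 0.0
[-0.83  0.39  2.35  1.67  0.65 -0.99] 0.0
[-0.81  0.39  2.37  1.6
[... 467 characters left out ...]
6  0.59 -1.4 ] 0.0
[-0.35  0.69  2.15  2.54  0.51 -1.32] 0.0
to L
[-0.48  0.41  2.37  2.29  0.5  -1.18] 0.0
[-0.41  0.39  2.41  2.24  0.54 -1.2 ] 0.0
[-0.33  0.39  2.44  2.2   0.56 -1.21] 0.0
[-0.23  0.38  2.46  2.17  0.58 -1.21] 0.0
[-0.12  0.38  2.45  2.14  0.58 -1.21] 0.0
[-0.12  0.38  2.45  2.14  0.58 -1.21] 0.0
[-0.12  0.68  2.5   2.45  0.81 -1.6 ] 0.0
drag
[-0.12  0.68  2.5   2.45  0.81 -1.6 ] 0.0
[-0.13  0.68  2.48  2.57  0.8  -1.58] 0.0
[-0.12  0.67  2.46  2.69  0.78 -1.56] 0.0
[-0.12  0.67  2.42  2.82  0.74 -1.55] 0.0
[-0.11  0.67  2.38  2.96  0.69 -1.55] 0.0
[-0.11  0.67  2.38  2.96  0.69 -1.55] 0.0
[-0.09  0.67  2.27  2.96  0.59 -1.52] 0.0
[-0.07  0.68  2.17  2.95  0.5  -1.49] 0.0
```

Call:
play_rows --rows '[[[0.496,0.025,0],[0,0,0]],[[0.496,0.025,0],[0,0,0]],[[0.496,0.025,0],[0,0,0]],[[0.496,0.025,0],[0,0,0]],[[0.496,0.025,0],[0,0,0]],[[0,0,0],[0,0,0]]]'

```text
time: 5.98
tool_pos: [615.9, -158.6, 22.8]
tcp_rot: [3.141, -0.612, 0.061]
contact_force: [3.6, 0.1, 2.1]
grip_width: 55.9
finger_force: 30.0
```

```bash
cat >> fit.py <<'E'
def yl(): pass
E
python3 - <<'E'
from fit import *; from mv import *
o=get_obs();c=capture('wrist');C=cal(c,o);show()
cv2.imwrite('pics/w3.png',c['frame'][:,:,::-1])
fr=c['frame'].copy(); fr[235:]=0
print(station(fr,C,ST))
c=capture('top');C=cal(c);s=station(c['frame'],C,ST);print('top st',s[0])
for r in trace('casting_a','top')[:4]:
    m=r['mask'].astype(bool);a=r['at'];w=toworld([[a[1],a[0]]],C,20)[0];print(r['p'],m.sum(),w)
p=np.array(o['tool_pos']);q=st(-59,-110);print('cmd err',p[:2]-q)
E
```

```text
t 6.03 pos [ 615.7 -158.6   22.8] psi 0.0603 lean 35.09 J [-0.53  0.66  1.94  1.55  0.32 -0.47] F [ 3.6 -0.6  2.9] w 55.7
(array([ 7.50974790e+02, -4.79451000e+01,  1.30183109e-02]), 516, np.float64(1.2978890487985755), array([-31.9, -35.6, -39.4, -42.6,   nan,   nan]))
top st [ 6.68803325e+02 -4.54860319e+01  5.82148789e-02]
0.69 730 [465.81412776 180.83906041  20.        ]
0.69 568 [480.95923633  10.03167933  20.        ]
0.54 317 [ 669.06205759 -156.96519418   20.        ]
cmd err [-0.20714692 -0.51963822]
```

View pics/w3.png

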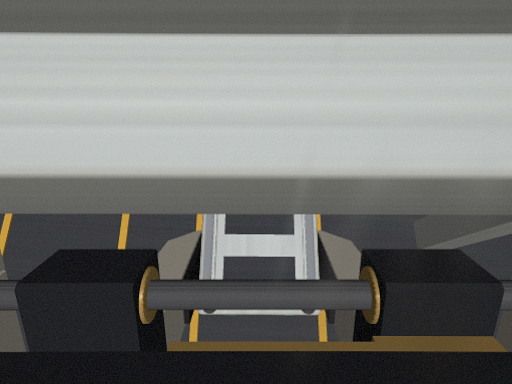

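Call:
play_rows --rows '[[[0,0,0],[0,0,0]],[[0,0,0],[0,0,0]],[[0,0,0],[0,0,0]],[[-0.46,-0.027,0],[0,0,0]],[[-0.46,-0.027,0],[0,0,0]],[[-0.46,-0.027,0],[0,0,0]],[[-0.46,-0.027,0.1],[0.025,-0.416,0]],[[0,0,0],[0.025,-0.416,0]],[[0,0,0],[0.025,-0.416,0]]]' --hand 1

```text
time: 7.25
tool_pos: [559.8, -161.9, 25.6]
tcp_rot: [3.141, -0.787, 0.059]
contact_force: [0.7, 0.8, -0.6]
grip_width: 91.7
finger_force: 0.0
```

Call:
play_rows --rows '[[[0,0,0],[0,0,0]],[[0,0,0],[0,0,0]],[[0,0,0],[0,0,0]],[[0,0,-0.1],[0,0,0]],[[0,0,0],[0,0,0]]]' --hand -0.56

```text
time: 7.88
tool_pos: [560.1, -161.6, 22.3]
tcp_rot: [-3.141, -0.785, 0.06]
contact_force: [0.2, -0.1, -0.0]
grip_width: 46.3
finger_force: 0.0
```

```bash
python3 - <<'E'
from fit import *; from mv import *
show();o=get_obs();c=capture('wrist');C=cal(c,o)
cv2.imwrite('pics/w4.png',c['frame'][:,:,::-1])
fr=c['frame'].copy(); fr[235:]=0
s=station(fr,C,ST);print(s)
# tip & station-frame tcp
d=np.array(o['tool_pos'][:2])-ST[:2];ca,sn=np.cos(ST[2]),np.sin(ST[2]);print('tcp in station',d@[ca,sn],d@[-sn,ca])
E
```

```text
t 7.88 pos [ 560.1 -161.6   22.3] psi 0.06 lean 45.01 J [-0.67  0.68  2.18  2.16  0.6  -1.24] F [ 0.2 -0.1 -0. ] w 46.3
(array([ 6.98872006e+02, -4.63441555e+01,  5.80025150e-02]), 4341, np.float64(1.3754505695379087), array([-89.6, -89.6, -91.5, -91.6,   8.3,   nan]))
tcp in station -115.12138323774788 -110.1652536000672
```

View pics/w4.png

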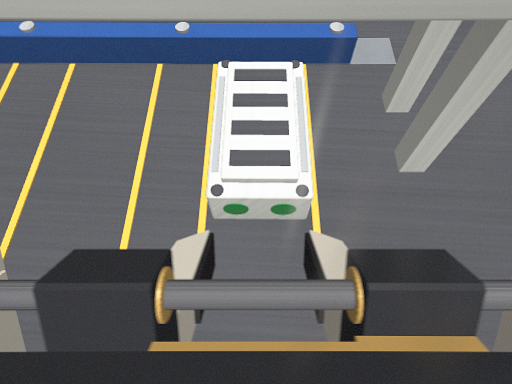

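Call:
play_rows --rows '[[[0,0,0],[0,0,0]],[[0,0,0],[0,0,0]],[[0,0,0],[0,0,0]],[[0.2,0.012,0],[0,0,0]],[[0.2,0.012,0],[0,0,0]],[[0.2,0.012,0],[0,0,0]],[[0.2,0.012,0],[0,0,0]],[[0.2,0.012,0],[0,0,0]],[[0.15,0.009,0],[0,0,0]],[[0.15,0.009,0],[0,0,0]],[[0,0,0],[0,0,0]]]'

```text
time: 9.3
tool_pos: [599.5, -159.3, 22.6]
tcp_rot: [3.142, -0.786, 0.06]
contact_force: [-0.7, 1.0, -0.0]
grip_width: 20.1
finger_force: 0.3
```

```bash
cat >> mv.py <<'E'
def tcps(s=ST):
    o=get_obs();d=np.array(o['tool_pos'][:2])-s[:2];c,n=np.cos(s[2]),np.sin(s[2]);print('tcp in station',np.round([d@[c,n],d@[-n,c]],1))
E
python3 - <<'E'
from fit import *; from mv import *
show();tcps();c=capture('wrist')
cv2.imwrite('pics/w5.png',cv2.resize(c['frame'][0:240,150:400,::-1],(750,600)[:2] and (625,600),interpolation=2))
E
```

```text
t 9.3 pos [ 599.5 -159.3   22.6] psi 0.0602 lean 45.06 J [-0.6   0.7   2.09  2.14  0.54 -1.15] F [-0.7  1.  -0. ] w 20.1
tcp in station [ -75.6 -110.2]
```

View pics/w5.png

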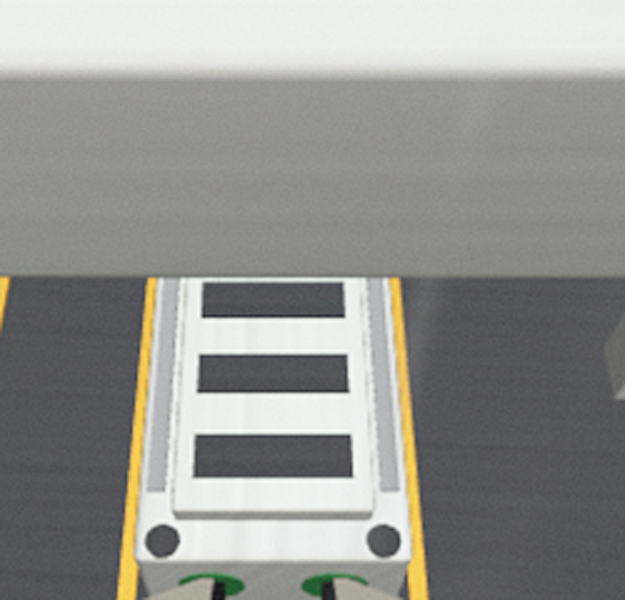

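Call:
play_rows --rows '[[[0.033,0.002,0],[0,0,0]],[[0.033,0.002,0],[0,0,0]],[[0.033,0.002,0],[0,0,0]],[[0.033,0.002,0],[0,0,0]],[[0.033,0.002,0],[0,0,0]],[[0,0,0],[0,0,0]]]'

```text
time: 10.1
tool_pos: [604.1, -159.0, 22.5]
tcp_rot: [-3.141, -0.786, 0.06]
contact_force: [-2.6, -0.4, -1.3]
grip_width: 20.0
finger_force: 1.1
```

Call:
play_rows --rows '[[[0.033,0.002,0],[0,0,0]],[[0,0,0],[0,0,0]]]'

```text
time: 10.35
tool_pos: [604.8, -159.0, 22.4]
tcp_rot: [-3.141, -0.785, 0.059]
contact_force: [-3.7, 0.2, 1.0]
grip_width: 20.6
finger_force: 2.3
```

Call:
play_rows --rows '[[[0.033,0.002,0],[0,0,0]],[[0,0,0],[0,0,0]]]'

```text
time: 10.6
tool_pos: [605.1, -158.9, 22.2]
tcp_rot: [-3.141, -0.784, 0.059]
contact_force: [-9.1, -0.6, 4.2]
grip_width: 20.2
finger_force: 4.6
```

Call:
play_rows --rows '[[[0.025,0.0015,0],[0,0,0]],[[0,0,0],[0,0,0]]]'

```text
time: 10.85
tool_pos: [605.3, -158.9, 22.1]
tcp_rot: [-3.141, -0.783, 0.058]
contact_force: [-13.7, -1.6, 6.3]
grip_width: 19.8
finger_force: 6.7
```

Call:
play_rows --rows '[[[-0.1,-0.006,0],[0,0,0]],[[-0.3,-0.018,0],[0,0,0]],[[-0.4,-0.024,0],[0,0,0]],[[-0.4,-0.024,0],[0,0,0]],[[-0.4,-0.024,0],[0,0,0]],[[0,0,0],[0,0,0]]]' --hand 1

```text
time: 11.6
tool_pos: [557.8, -162.0, 22.3]
tcp_rot: [-3.14, -0.785, 0.057]
contact_force: [-0.5, -0.2, 0.0]
grip_width: 75.7
finger_force: 0.0
```

```bash
python3 - <<'E'
from fit import *; from kin import *
show();tcps();o=get_obs();c=capture('wrist');C=cal(c,o)
# overlay predicted home casting, rail edge, lines
f=c['frame'].copy();q=[*st(0,-110),.059]
for a,b in [(1,5),(5,7),(7,3),(3,1),(4,5),(6,7),(4,6)]:
    P=topix(verts(q),C);cv2.line(f,*[tuple(int(round(v)) for v in P[i]) for i in(a,b)],(255,0,0),1)
P=topix([[*st(50,-170),0],[*st(50,-50),0]],C);cv2.line(f,tuple(P[0].round().astype(int)),tuple(P[1].round().astype(int)),(255,0,255),1)
for y in(-143.5,-76.5):
    P=topix([[*st(-100,y),0],[*st(50,y),0]],C);cv2.line(f,tuple(P[0].round().astype(int)),tuple(P[1].round().astype(int)),(0,255,0),1)
cv2.imwrite('pics/w6.png',cv2.resize(f[0:240,150:400,::-1],(625,600),interpolation=0))
u=np.radians(45);g=np.array([462,5])+(-27)*np.array([np.cos(.585),np.sin(.585)])
print(g);b=[*st(-200,-110),90]; go(b,.059,u,4); go([*g,70],.585,u,8,(b,.059,u))
E
```

```text
t 11.6 pos [ 557.8 -162.    22.3] psi 0.0585 lean 44.98 J [-0.67  0.68  2.18  2.16  0.6  -1.25] F [-0.5 -0.2  0. ] w 75.7
tcp in station [-117.5 -110.5]
[439.48977368  -9.90938332]
d [-83.1  -4.3  67.5] per row [-0.693 -0.036  0.563] turn [-0.001  0.001  0.   ] n 4
d [-35.8 156.5 -20. ] per row [-0.149  0.652 -0.083] turn [-0.     0.     0.471] n 8
```

View pics/w6.png

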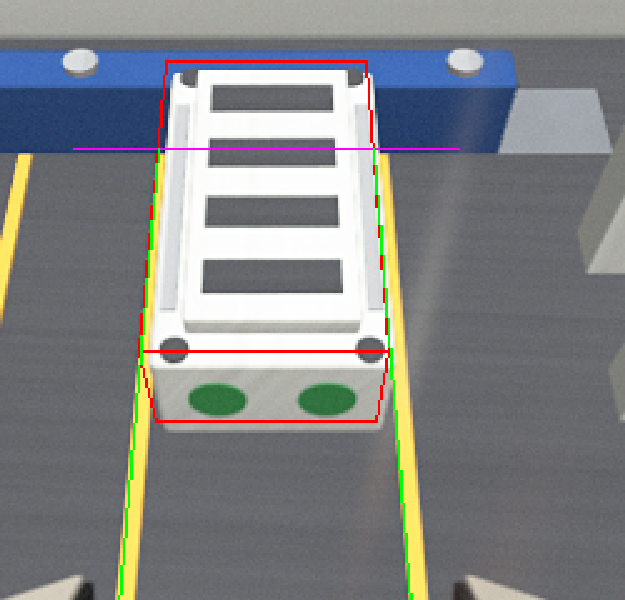

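```bash
python3 - <<'E'
from fit import *; from kin import *
o=get_obs();c=capture('wrist');C=cal(c,o)
g=cv2.cvtColor(c['frame'],cv2.COLOR_RGB2GRAY).astype(float)
print(g[160:180,235:275].mean(1).round(0))   # rear bottom edge
fr=c['frame'].astype(float);print((fr[54:70,140:155,2]-fr[54:70,140:155,0]).mean(1).round(0))
print((fr[54:70,310:335,2]-fr[54:70,310:335,0]).mean(1).round(0))
for r in(61,61.5,62,171.5,172,172.5): print(r,[np.round(((toworld([[x,r]],C,0)[0][:2]-ST[:2])@[np.cos(.059),np.sin(.059)]),1) for x in (147,254,320)])
E
```

```text
[132. 131. 131. 133. 136. 141. 148. 162. 170. 170. 169. 170. 172. 140.
  97. 103. 103. 103. 103. 104.]
[65. 66. 65. 64. 66. 64. 65. 70. 21.  4.  5.  6.  6.  6.  6.  6.]
[62. 61. 61. 61. 60. 60. 60. 62. 25.  5.  4.  5.  5.  5.  5.  5.]
61 [np.float64(48.7), np.float64(49.0), np.float64(49.1)]
61.5 [np.float64(48.1), np.float64(48.5), np.float64(48.5)]
62 [np.float64(47.6), np.float64(47.9), np.float64(48.0)]
171.5 [np.float64(-51.6), np.float64(-51.5), np.float64(-51.4)]
172 [np.float64(-51.9), np.float64(-51.9), np.float64(-51.8)]
172.5 [np.float64(-52.3), np.float64(-52.2), np.float64(-52.2)]
```

Call:
play_rows --rows '[[[-0.69,-0.036,0.56],[0,0,0]],[[-0.69,-0.036,0.56],[0,0,0]],[[-0.69,-0.036,0.56],[0,0,0]],[[-0.69,-0.036,0.56],[0,0,0]],[[-0.15,0.65,-0.083],[0,0,0.471]],[[-0.15,0.65,-0.083],[0,0,0.471]],[[-0.15,0.65,-0.083],[0,0,0.471]],[[-0.15,0.65,-0.083],[0,0,0.471]],[[-0.15,0.65,-0.083],[0,0,0.471]],[[-0.15,0.65,-0.083],[0,0,0.471]],[[-0.15,0.65,-0.083],[0,0,0.471]],[[-0.15,0.65,-0.083],[0,0,0.471]]]'

```text
time: 13.2
tool_pos: [439.6, -8.9, 69.6]
tcp_rot: [-3.141, -0.786, 0.59]
contact_force: [-0.4, -0.1, -0.3]
grip_width: 91.7
finger_force: 0.0
```

```bash
python3 - <<'E'
from kin import *
show(); u=np.radians(45); go([439.5,-9.9,22],.585,u,3)
E
```

```text
t 13.2 pos [439.6  -8.9  69.6] psi 0.5902 lean 45.02 J [-0.72  0.51  2.42  1.61  0.75 -1.27] F [-0.4 -0.1 -0.3] w 91.7
d [ -0.1  -1.  -47.6] per row [-0.002 -0.012 -0.529] turn [-0.001  0.001 -0.012] n 3
```

Call:
play_rows --rows '[[[0,-0.01,-0.53],[0,0,0]],[[0,-0.01,-0.53],[0,0,0]],[[0,-0.01,-0.53],[0,0,0]],[[0,0,0],[0,0,0]]]'

```text
time: 13.7
tool_pos: [439.6, -10.2, 21.3]
tcp_rot: [-3.138, -0.785, 0.585]
contact_force: [0.1, -0.6, 0.5]
grip_width: 91.6
finger_force: 0.0
```

Call:
play_rows --rows '[[[0,0,0],[0,0,0]],[[0,0,0],[0,0,0]],[[0,0,0],[0,0,0]],[[0,0,0],[0,0,0]],[[0,0,0],[0,0,0]]]' --hand -1

```text
time: 14.32
tool_pos: [439.9, -10.9, 22.3]
tcp_rot: [-3.141, -0.786, 0.586]
contact_force: [-2.8, -0.1, 3.6]
grip_width: 55.8
finger_force: 29.9
```

```bash
python3 - <<'E'
from kin import *
show(); u=np.radians(45); a=[*st(-140,0),22]; go(a,.059,u,8); go([*st(-59,0),22],.059,u,5,(a,.059,u))
E
```

```text
t 14.32 pos [439.9 -10.9  22.3] psi 0.5859 lean 45.05 J [-0.73  0.68  2.44  1.8   0.78 -1.53] F [-2.8 -0.1  3.6] w 55.8
d [ 88.9 -42.2  -0.3] per row [ 0.37  -0.176 -0.001] turn [-0.     0.001 -0.472] n 8
d [80.9  4.8  0. ] per row [0.539 0.032 0.   ] turn [0. 0. 0.] n 5
```

Call:
play_rows --rows '[[[0.37,-0.176,0],[0,0,-0.472]],[[0.37,-0.176,0],[0,0,-0.472]],[[0.37,-0.176,0],[0,0,-0.472]],[[0.37,-0.176,0],[0,0,-0.472]],[[0.37,-0.176,0],[0,0,-0.472]],[[0.37,-0.176,0],[0,0,-0.472]],[[0.37,-0.176,0],[0,0,-0.472]],[[0.37,-0.176,0],[0,0,-0.472]],[[0,0,0],[0,0,0]]]'

```text
time: 15.45
tool_pos: [529.4, -52.9, 22.3]
tcp_rot: [3.141, -0.787, 0.06]
contact_force: [1.6, 0.4, -0.8]
grip_width: 55.8
finger_force: 29.9
```

```bash
python3 - <<'E'
from kin import *
show(); tcps(); u=np.radians(45); go([*st(-59,0),22],.059,u,6)
E
```

```text
t 15.45 pos [529.4 -52.9  22.3] psi 0.0594 lean 45.08 J [-0.45  0.67  2.36  2.57  0.69 -1.48] F [ 1.6  0.4 -0.8] w 55.8
tcp in station [-1.394e+02  1.000e-01]
d [80.2  4.6 -0.3] per row [ 0.446  0.026 -0.002] turn [ 0.     0.002 -0.001] n 6
```

Call:
play_rows --rows '[[[0.445,0.026,0],[0,0,0]],[[0.445,0.026,0],[0,0,0]],[[0.445,0.026,0],[0,0,0]],[[0.445,0.026,0],[0,0,0]],[[0.445,0.026,0],[0,0,0]],[[0.445,0.026,0],[0,0,0]],[[0,0,0],[0,0,0]]]'

```text
time: 16.32
tool_pos: [609.5, -49.0, 22.3]
tcp_rot: [3.141, -0.787, 0.06]
contact_force: [2.7, -0.5, -0.1]
grip_width: 55.9
finger_force: 29.9
```

Call:
play_rows --rows '[[[0,0,0],[0,0,0]],[[0,0,0],[0,0,0]],[[0,0,0],[0,0,0]],[[-0.5,-0.03,0],[0,0,0]],[[-0.5,-0.03,0],[0,0,0]],[[-0.5,-0.03,0],[0,0,0]],[[-0.5,-0.03,0],[0,0,0]],[[0,0,0],[0,0,0]]]' --hand 1

```text
time: 17.32
tool_pos: [547.9, -52.2, 21.7]
tcp_rot: [-3.14, -0.784, 0.057]
contact_force: [-0.1, -0.1, 0.2]
grip_width: 91.7
finger_force: 0.0
```

Call:
play_rows --rows '[[[0,0,0],[0,0,0]],[[0,0,0],[0,0,0]],[[0,0,0],[0,0,0]],[[0,0,0],[0,0,0]],[[0,0,0],[0,0,0]],[[0,0,0],[0,0,0]],[[0,0,0],[0,0,0]],[[0,0,0],[0,0,0]]]' --hand -0.56

```text
time: 18.32
tool_pos: [548.8, -52.2, 22.0]
tcp_rot: [-3.141, -0.786, 0.058]
contact_force: [-0.2, 0.3, -0.4]
grip_width: 21.0
finger_force: 0.0
```

```bash
cat > look.py <<'E'
from fit import *; from kin import *
import sys
def look(lane,name=None):
    """edge positions in wrist picture relative to lane lines and rail, all on the bench plane"""
    show();tcps();o=get_obs();c=capture('wrist');C=cal(c,o)
    s=ST.copy(); v,u=np.nonzero(yellow(c['frame'][:235])); P=toworld(np.c_[u,v],C,0)[:,:2]
    ca,sn=np.cos(s[2]),np.sin(s[2]); d=P-s[:2]; a=d@[ca,sn]; b=d@[-sn,ca]
    for sg in(-1,1):
        k=(np.abs(b-lane-sg*33.5)<8)&(a>-110)&(a<45); pf=np.polyfit(a[k],b[k],1); print('line',sg,k.sum(),'b(-30)=',round(np.polyval(pf,-30)-lane,2),'slope',round(pf[0],4))
    for r in trace('casting_a','wrist')[:3]:
        m=r['mask'].astype(bool);at=r['at'];w=toworld([[at[1],at[0]]],C,20)[0]
        x,e=casting(m,C,[w[0],w[1],.06]); dd=x[:2]-s[:2]; print('cast',round(r['p'],2),m.sum(),'st',np.round([dd@[ca,sn],dd@[-sn,ca]-lane],1),'dyaw',round(x[2]-s[2],4),round(e,3))
    if name: cv2.imwrite(f'pics/{name}.png',cv2.resize(c['frame'][0:240,150:400,::-1],(625,600),interpolation=0))
E
python3 -c "
from look import *
look(0)"
```

```text
t 18.32 pos [548.8 -52.2  22. ] psi 0.0586 lean 45.02 J [-0.42  0.67  2.3   2.57  0.64 -1.44] F [-0.2  0.3 -0.4] w 21.0
tcp in station [-119.9   -0.3]
line -1 734 b(-30)= -35.93 slope -0.0105
line 1 961 b(-30)= 32.59 slope 0.0076
cast 0.85 15024 st [  -2.6 -111.8] dyaw -0.0295 0.948
cast 0.69 14870 st [-32.1  -1.4] dyaw 0.0182 0.967
```

Call:
play_rows --rows '[[[0.2,0.012,0],[0,0,0]],[[0.2,0.012,0],[0,0,0]],[[0.2,0.012,0],[0,0,0]],[[0.2,0.012,0],[0,0,0]],[[0.2,0.012,0],[0,0,0]],[[0.2,0.012,0],[0,0,0]],[[0.13,0.008,0],[0,0,0]],[[0.13,0.008,0],[0,0,0]],[[0.033,0.002,0],[0,0,0]],[[0,0,0],[0,0,0]]]'

```text
time: 19.68
tool_pos: [593.7, -49.5, 22.0]
tcp_rot: [-3.141, -0.786, 0.058]
contact_force: [-1.8, -0.5, -0.1]
grip_width: 20.3
finger_force: 1.0
```

Call:
play_rows --rows '[[[0.033,0.002,0],[0,0,0]],[[0.033,0.002,0],[0,0,0]],[[0,0,0],[0,0,0]]]'

```text
time: 20.05
tool_pos: [595.6, -49.3, 22.0]
tcp_rot: [-3.141, -0.786, 0.058]
contact_force: [-1.6, -0.3, -1.4]
grip_width: 20.2
finger_force: 1.2
```

```bash
python3 -c "
from kin import *
show();tcps()"
```

```text
t 20.05 pos [595.6 -49.3  22. ] psi 0.0586 lean 45.02 J [-0.36  0.68  2.18  2.55  0.54 -1.36] F [-1.6 -0.3 -1.4] w 20.2
tcp in station [-73.   -0.2]
```

Expected contact is near −70. I'll step on gently.

Call:
play_rows --rows '[[[0.033,0.002,0],[0,0,0]],[[0.033,0.002,0],[0,0,0]],[[0,0,0],[0,0,0]]]'

```text
time: 20.42
tool_pos: [597.7, -49.2, 22.1]
tcp_rot: [-3.141, -0.786, 0.059]
contact_force: [-2.3, 0.1, 0.1]
grip_width: 20.2
finger_force: 1.1
```

Call:
play_rows --rows '[[[0.033,0.002,0],[0,0,0]],[[0,0,0],[0,0,0]]]'

```text
time: 20.68
tool_pos: [598.4, -49.1, 21.9]
tcp_rot: [-3.141, -0.785, 0.058]
contact_force: [-4.8, 0.6, 0.6]
grip_width: 20.0
finger_force: 2.1
```

Call:
play_rows --rows '[[[0.033,0.002,0],[0,0,0]],[[0,0,0],[0,0,0]]]'

```text
time: 20.92
tool_pos: [598.7, -49.1, 21.7]
tcp_rot: [-3.141, -0.784, 0.058]
contact_force: [-8.3, -0.7, 2.5]
grip_width: 20.2
finger_force: 4.2
```

Call:
play_rows --rows '[[[0.033,0.002,0],[0,0,0]],[[0,0,0],[0,0,0]]]'

```text
time: 21.18
tool_pos: [599.0, -49.0, 21.6]
tcp_rot: [-3.14, -0.783, 0.057]
contact_force: [-13.3, -1.6, 6.9]
grip_width: 20.1
finger_force: 6.6
```

Call:
play_rows --rows '[[[-0.1,-0.006,0],[0,0,0]],[[-0.3,-0.018,0],[0,0,0]],[[-0.4,-0.024,0],[0,0,0]],[[-0.4,-0.024,0],[0,0,0]],[[-0.4,-0.024,0],[0,0,0]],[[0,0,0],[0,0,0]]]' --hand 1

```text
time: 21.92
tool_pos: [551.5, -52.0, 21.7]
tcp_rot: [-3.14, -0.784, 0.057]
contact_force: [0.2, -0.2, 0.2]
grip_width: 75.8
finger_force: 0.0
```

```bash
python3 -c "
from look import *
look(0,'w7')
u=np.radians(45);g=np.array([466,179])-27*np.array([np.cos(.59),np.sin(.59)])
b=[*st(-190,0),90]; go(b,.059,u,3); go([*g,70],.59,u,8,(b,.059,u)); print(g)
c=capture('top');C=cal(c)
for r in trace('casting_a','top')[:4]:
    m=r['mask'].astype(bool);a=r['at'];w=toworld([[a[1],a[0]]],C,20)[0];print(r['p'],casting(m,C,[w[0],w[1],.3]))
"
```

```text
t 21.93 pos [551.5 -52.   21.7] psi 0.0579 lean 44.95 J [-0.41  0.67  2.3   2.57  0.63 -1.44] F [ 0.2 -0.2  0.2] w 75.8
tcp in station [-117.2   -0.3]
line -1 826 b(-30)= -35.87 slope -0.0167
line 1 1093 b(-30)= 32.24 slope 0.0041
cast 0.87 13095 st [-2.6 -2.2] dyaw -0.0011 0.973
cast 0.8 15727 st [  -3.2 -111.8] dyaw -0.01 0.97
d [-74.   -3.8  67.8] per row [-0.822 -0.042  0.753] turn [-0.     0.002  0.002] n 3
d [-35.3 220.  -20. ] per row [-0.147  0.917 -0.083] turn [-0.     0.     0.475] n 8
[443.56460166 163.97825238]
0.93 (array([467.56850517, 179.6360709 ,   0.57391589]), np.float64(0.9533322804801011))
0.74 (array([ 6.51359959e+02, -1.53084095e+02, -1.57280243e-02]), np.float64(0.3040486477836454))
0.57 (array([ 6.47607027e+02, -4.71112390e+01,  1.61854456e-02]), np.float64(0.2662494785148102))
0.23 (array([ 6.86829621e+02, -9.85484341e+01,  1.46556475e-01]), np.float64(0.11012231126107128))
```

View pics/w7.png

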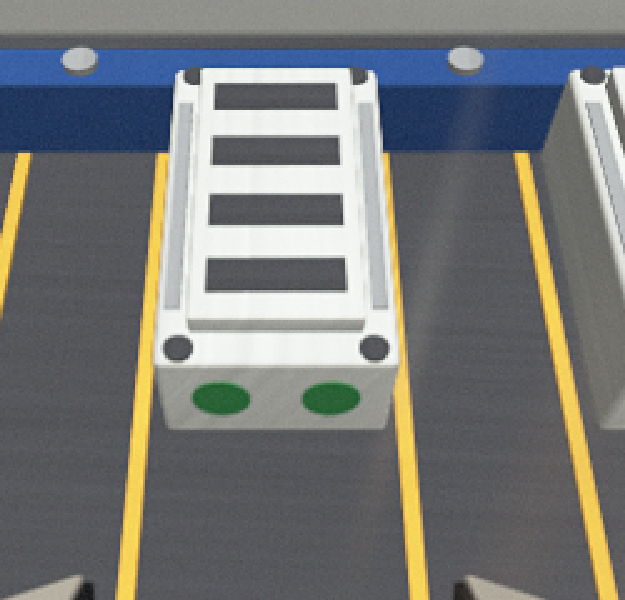

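M sits against the rail and centred: its rear edge is at crop row 430, columns 165–388, and the lines at that row are at about 142 and 405. The left casting is next.

Call:
play_rows --rows '[[[-0.82,-0.042,0.75],[0,0,0]],[[-0.82,-0.042,0.75],[0,0,0]],[[-0.82,-0.042,0.75],[0,0,0]],[[-0.146,0.92,-0.083],[0,0,0.468]],[[-0.146,0.92,-0.083],[0,0,0.468]],[[-0.146,0.92,-0.083],[0,0,0.468]],[[-0.146,0.92,-0.083],[0,0,0.468]],[[-0.146,0.92,-0.083],[0,0,0.468]],[[-0.146,0.92,-0.083],[0,0,0.468]],[[-0.146,0.92,-0.083],[0,0,0.468]],[[-0.146,0.92,-0.083],[0,0,0.468]],[[0,0,0],[0,0,0]]]'

```text
time: 23.62
tool_pos: [443.7, 166.1, 69.6]
tcp_rot: [3.142, -0.786, 0.584]
contact_force: [-0.2, -0.3, -0.4]
grip_width: 91.5
finger_force: 0.0
```

```bash
python3 - <<'E'
from kin import *
show(); u=np.radians(45); go([443.9,164.5,22],.58,u,3)
E
```

```text
t 23.62 pos [443.7 166.1  69.6] psi 0.5838 lean 45.04 J [-0.11  0.5   2.48  2.33  0.67 -1.41] F [-0.2 -0.3 -0.4] w 91.5
d [  0.2  -1.6 -47.6] per row [ 0.002 -0.018 -0.529] turn [-0.001  0.001 -0.009] n 3
```

Call:
play_rows --rows '[[[0,-0.018,-0.53],[0,0,0]],[[0,-0.018,-0.53],[0,0,0]],[[0,-0.018,-0.53],[0,0,0]],[[0,0,0],[0,0,0]]]'

```text
time: 24.12
tool_pos: [443.7, 162.8, 21.0]
tcp_rot: [-3.139, -0.784, 0.578]
contact_force: [-0.6, -0.2, 0.2]
grip_width: 91.6
finger_force: 0.0
```

Call:
play_rows --rows '[[[0,0,0],[0,0,0]],[[0,0,0],[0,0,0]],[[0,0,0],[0,0,0]],[[0,0,0],[0,0,0]],[[0,0,0],[0,0,0]]]' --hand -1

```text
time: 24.75
tool_pos: [443.5, 163.8, 22.3]
tcp_rot: [-3.141, -0.786, 0.582]
contact_force: [-2.9, 0.9, 5.0]
grip_width: 55.7
finger_force: 30.0
```

```bash
python3 - <<'E'
from kin import *
show(); u=np.radians(45); a=[*st(-140,110),22]; go(a,.059,u,8)
E
```

```text
t 24.75 pos [443.5 163.8  22.3] psi 0.582 lean 45.06 J [-0.12  0.69  2.5   2.47  0.82 -1.61] F [-2.9  0.9  5. ] w 55.7
d [  78.8 -107.    -0.3] per row [ 0.328 -0.446 -0.001] turn [-0.001  0.001 -0.468] n 8
```

Call:
play_rows --rows '[[[0.328,-0.446,0],[0,0,-0.467]],[[0.328,-0.446,0],[0,0,-0.467]],[[0.328,-0.446,0],[0,0,-0.467]],[[0.328,-0.446,0],[0,0,-0.467]],[[0.328,-0.446,0],[0,0,-0.467]],[[0.328,-0.446,0],[0,0,-0.467]],[[0.328,-0.446,0],[0,0,-0.467]],[[0.328,-0.446,0],[0,0,-0.467]],[[0,0,0],[0,0,0]]]'

```text
time: 25.88
tool_pos: [523.3, 56.2, 22.3]
tcp_rot: [-3.141, -0.787, 0.059]
contact_force: [2.5, -1.7, 0.5]
grip_width: 55.9
finger_force: 30.0
```

```bash
python3 - <<'E'
from kin import *
show(); tcps(); u=np.radians(45); go([*st(-59,110),22],.059,u,6)
E
```

```text
t 25.88 pos [523.3  56.2  22.3] psi 0.0589 lean 45.11 J [-0.11  0.67  2.38  2.96  0.7  -1.55] F [ 2.5 -1.7  0.5] w 55.9
tcp in station [-139.   109.4]
d [79.9  5.3 -0.3] per row [ 0.444  0.03  -0.002] turn [-0.     0.002  0.   ] n 6
```

Call:
play_rows --rows '[[[0.444,0.03,0],[0,0,0]],[[0.444,0.03,0],[0,0,0]],[[0.444,0.03,0],[0,0,0]],[[0.444,0.03,0],[0,0,0]],[[0.444,0.03,0],[0,0,0]],[[0.444,0.03,0],[0,0,0]],[[0,0,0],[0,0,0]]]'

```text
time: 26.75
tool_pos: [603.0, 61.9, 22.2]
tcp_rot: [3.142, -0.787, 0.061]
contact_force: [3.1, 0.9, 0.5]
grip_width: 56.2
finger_force: 30.0
```

Call:
play_rows --rows '[[[0,0,0],[0,0,0]],[[0,0,0],[0,0,0]],[[0,0,0],[0,0,0]],[[-0.5,-0.03,0],[0,0,0]],[[-0.5,-0.03,0],[0,0,0]],[[-0.5,-0.03,0],[0,0,0]],[[-0.5,-0.03,0],[0,0,0]],[[0,0,0],[0,0,0]]]' --hand 1

```text
time: 27.75
tool_pos: [541.3, 58.3, 21.5]
tcp_rot: [-3.141, -0.784, 0.059]
contact_force: [0.3, 0.4, -0.1]
grip_width: 91.6
finger_force: 0.0
```

Call:
play_rows --rows '[[[0,0,0],[0,0,0]],[[0,0,0],[0,0,0]],[[0,0,0],[0,0,0]],[[0,0,0],[0,0,0]],[[0,0,0],[0,0,0]],[[0,0,0],[0,0,0]],[[0,0,0],[0,0,0]],[[0,0,0],[0,0,0]]]' --hand -0.56

```text
time: 28.75
tool_pos: [542.3, 58.2, 21.9]
tcp_rot: [-3.141, -0.786, 0.059]
contact_force: [-0.9, -0.0, 0.4]
grip_width: 20.9
finger_force: 0.0
```

```bash
python3 -c "
from look import *
look(110)"
```

```text
t 28.75 pos [542.3  58.2  21.9] psi 0.0597 lean 45.02 J [-0.1   0.67  2.33  2.96  0.65 -1.53] F [-0.9 -0.   0.4] w 20.9
tcp in station [-119.9  110.3]
line -1 955 b(-30)= -35.6 slope -0.0063
line 1 763 b(-30)= 32.95 slope 0.0125
cast 0.98 15176 st [  -2.3 -112.6] dyaw -0.0251 0.956
cast 0.63 14816 st [-31.2  -0.8] dyaw -0.0001 0.967
```

Centred to within about 0.5 mm. I'll push this one home the same way.

Call:
play_rows --rows '[[[0.2,0.012,0],[0,0,0]],[[0.2,0.012,0],[0,0,0]],[[0.2,0.012,0],[0,0,0]],[[0.2,0.012,0],[0,0,0]],[[0.2,0.012,0],[0,0,0]],[[0.2,0.012,0],[0,0,0]],[[0.13,0.008,0],[0,0,0]],[[0.13,0.008,0],[0,0,0]],[[0.033,0.002,0],[0,0,0]],[[0,0,0],[0,0,0]]]'

```text
time: 30.1
tool_pos: [587.2, 60.9, 21.9]
tcp_rot: [-3.141, -0.786, 0.059]
contact_force: [-1.3, -0.2, 0.2]
grip_width: 20.1
finger_force: 1.0
```

Call:
play_rows --rows '[[[0.033,0.002,0],[0,0,0]],[[0.033,0.002,0],[0,0,0]],[[0.033,0.002,0],[0,0,0]],[[0,0,0],[0,0,0]]]'

```text
time: 30.6
tool_pos: [590.2, 61.2, 21.9]
tcp_rot: [-3.141, -0.786, 0.06]
contact_force: [-2.6, -0.9, -0.0]
grip_width: 20.1
finger_force: 1.2
```

Call:
play_rows --rows '[[[0.033,0.002,0],[0,0,0]],[[0,0,0],[0,0,0]]]'

```text
time: 30.85
tool_pos: [591.2, 61.2, 21.9]
tcp_rot: [-3.141, -0.786, 0.059]
contact_force: [-3.3, 0.5, -1.5]
grip_width: 20.3
finger_force: 1.2
```

Call:
play_rows --rows '[[[0.033,0.002,0],[0,0,0]],[[0,0,0],[0,0,0]]]'

```text
time: 31.1
tool_pos: [591.9, 61.3, 21.8]
tcp_rot: [-3.141, -0.785, 0.06]
contact_force: [-3.3, -0.6, 0.7]
grip_width: 20.1
finger_force: 1.9
```

Call:
play_rows --rows '[[[0.033,0.002,0],[0,0,0]],[[0,0,0],[0,0,0]]]'

```text
time: 31.35
tool_pos: [592.2, 61.3, 21.6]
tcp_rot: [-3.141, -0.784, 0.059]
contact_force: [-7.9, -1.6, 2.8]
grip_width: 20.3
finger_force: 3.8
```

Call:
play_rows --rows '[[[0.033,0.002,0],[0,0,0]],[[0,0,0],[0,0,0]]]'

```text
time: 31.6
tool_pos: [592.5, 61.4, 21.5]
tcp_rot: [-3.141, -0.783, 0.059]
contact_force: [-13.3, -1.3, 5.5]
grip_width: 20.3
finger_force: 6.0
```

Call:
play_rows --rows '[[[-0.1,-0.006,0],[0,0,0]],[[-0.3,-0.018,0],[0,0,0]],[[-0.5,-0.03,0],[0,0,0]],[[-0.6,-0.036,0],[0,0,0]],[[-0.6,-0.036,0],[0,0,0]],[[-0.6,-0.036,0.1],[0,0,0]],[[-0.6,-0.036,0.1],[0,0,0]],[[0,0,0],[0,0,0]],[[0,0,0],[0,0,0]]]' --hand 0.3

```text
time: 32.72
tool_pos: [496.2, 55.3, 28.3]
tcp_rot: [3.142, -0.788, 0.06]
contact_force: [-0.1, -0.2, -0.4]
grip_width: 59.4
finger_force: 0.0
```

```bash
python3 -c "
from look import *
look(110)
c=capture('wrist');cv2.imwrite('pics/w8.png',c['frame'][:,:,::-1])
"
```

```text
t 32.73 pos [496.2  55.3  28.3] psi 0.0595 lean 45.14 J [-0.12  0.66  2.46  2.95  0.76 -1.56] F [-0.1 -0.2 -0.4] w 59.4
tcp in station [-166.1  110.1]
line -1 907 b(-30)= -35.45 slope -0.0077
line 1 832 b(-30)= 32.56 slope 0.0092
cast 0.8 9453 st [-2.2 -1. ] dyaw -0.0004 0.982
cast 0.78 1275 st [  -2.4 -222.8] dyaw -0.0052 0.979
cast 0.77 11177 st [  -2.5 -112.3] dyaw -0.018 0.971
```

View pics/w8.png

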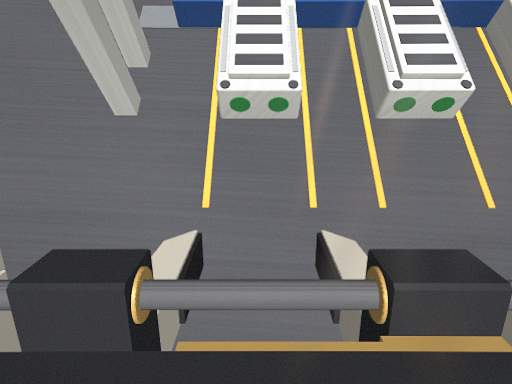

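The wrist view shows the left and middle castings square in their lanes against the rail. All three fit at the same x, within 0.3 mm of each other, and sit within about 1.5 mm of lane centre. The gripper is clear, so I'm handing in.

```bash
python3 -c "
from plant import bot
print(bot.close_job())"
```

```text
the job is handed in; nothing more can be done
None
```

The job is handed in (no verdict came back): all three castings sit against the back rail, square and within about 1.5 mm of lane centre by camera, each eased home at about 13–14 N. Nothing touched the light frame, tub, bottle or screwdriver as far as I could tell, and it took about 33 s.

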